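Hang the last lantern on the spinning display stand

TASK

The little candle lantern standing on the counter belongs with the others on the turning display stand. First turn the stand until its empty arm points squarely to the front of the counter, your side, then hang the lantern by its wire loop on that arm, well past the ball end, and leave it hanging still and clear of the counter. Do not tip the lantern over, and leave the vase, the candlestick and the bowl where they are.

Things in the scene. Friction and masses are not known exactly. Their poses are not given: they have to be found in the camera images.
- stand: Countertop display spinner. Fixed round foot 210 mm across, 20 mm high; in it turns a 22 mm steel post (ball top at 266 mm). A hub at 225 mm height bears three arms, 120 degrees apart, tips on a 120 mm radius, 284 mm high. Two carry captive lanterns like the loose one, hung 75 to 80 mm from the post; one is empty. Origin: foot's underside, on the turning axis; axes those of the world, not turning.
- spinner (a joint): Turn of the post with its arms, rad, growing anticlockwise seen from above, no stops. At 0 or any whole turn the empty arm points to -x, the front of the counter, where the robot stands. Held by friction only (0.12 N m, about 1.2 N at an arm's end): it stays where it is left and hardly coasts.
- empty_arm: The empty arm: straight 9 mm steel rod slanting 30 degrees up and outwards, with a 14 mm ball at its end. Origin: its root at the hub, 18 mm from the turning axis, 225 mm above the counter; x runs along the rod out to the ball, y is level, z square to the rod, upwards.
- empty_arm_tip (a point): Centre of the 14 mm ball at the end of the empty arm, 118 mm along the rod from its root.
- lantern_center (a point): The loose lantern: square, dark steel and glass with a candle inside, 68 x 68 mm at the eaves, 189 mm high over its wire loop, 0.25 to 0.45 kg, standing upright. The point is on its middle line half-way up, 94.5 mm over its underside; z is its up, y across the width of the loop, x through the loop. Its roof ends at 134 mm.
- lantern_loop (a point): Inside top of the wire loop fixed on the roof, 183 mm over the underside: this point comes to rest on the arm. 6 mm wire; two upright legs 50 mm apart outside, straight from 134 to 168 mm, and an arch up to 189 mm; opening 38 wide, 49 high. It bears pinching across both legs from outside (along y): an arm then passes through between the fingers. Axes as the lantern's.
- vase: Bystander: white ceramic vase 135 mm high, 90 mm across, standing at the far side of the stand; origin under its centre.
- candlestick: Bystander: turned wooden candlestick 170 mm high, 90 mm foot, standing near the robot's right-hand end of the counter; origin under its centre.
- sugar_bowl: Bystander: blue ceramic bowl 60 mm high, 110 mm across, standing near the robot's left-hand end of the counter; origin under its centre.
Not all that is in view belongs to the job. What is shaped like the part that bears lantern_center but green is not meant.

How it is judged:
By the outcome, as a careful person would: the job done as asked, in the order asked, and still so for the second after the job is handed in, with the robot touching nothing.
It also fails if it takes over 72 s, if anything falls off the work surface, if the arm or the gripper's body presses on something with over 40 N, if the wrist force passes 120 N, or if a joint passes its speed limit or range.

ROBOT

A 6-joint arm with a two-finger parallel gripper is mounted at the origin on the work surface. World frame = base frame: x ahead of the robot, y to its left, z up, the work surface at z = 0. Lengths are in m, angles in rad, forces in N, time in s.
With the tool pointing down it reaches from about 0.325 to 0.775 m from the base axis. Payload 9.3 kg.
Tool frame: the origin (TCP) lies between the finger pads; the fingertips stand 17 mm ahead of it and the grasp point (between the pads) lies 2 mm behind it (ctrl.tips_ahead is the distance from the TCP to the fingertips, in m); z points along the fingers, y is the line along which they close (so a half turn about z gives the same grasp; the last joint's range is limited). The gripper opens to 85 mm and grips with 20 to 120 N. Pads are 22 mm wide; open, the fingers measure 114 mm over their backs; the gripper's body (76 mm by 85 mm) begins 54 mm behind the grasp point. The pads swing forward as they close: fully open they stand 13 mm farther back than shut.
Start: joints at [-1.269, 0.259, 0.021, 1.334, 0, 1.418], TCP at [0.242, -0.494, 0.248] pointing down, gripper open.
Joint ranges: [-3.04, 3.04], [-0.91, 1.82], [-1.04, 1.36], [-1.92, 1.95], [-1.52, 1.45], [-3.14, 3.14]. Speed limits (rad/s): [2.22, 2.22, 2.79, 3.14, 3.14, 3.14].

INTERFACE

Orientations are given as a unit quaternion [x, y, z, w].
In Python, from plant import sensors, eyes, job, ctrl gives the robot as it stands.
- The arm moves only by the tool send_rows, never from a script. Its argument "steps" is a list of rows, each a list of 7 numbers: the turn, a rotation vector about the world's x, y, z in degrees, then the shift along the world's x, y, z in mm, then the gripper command: -1 is fully open, 1 is shut, values between are in proportion. In form: [[wx, wy, wz, dx, dy, dz, jaw], ...]. A call has 1 to 12 rows; each row shifts and turns the commanded pose from where the row before left it; what a row does not reach is not made up. A row lasts 1/12 s, in which the tool goes at most 41.7 mm and 7.16 degrees, less where a joint would pass 70% of its speed; a pose out of reach is approached as far as the arm can. A call is refused whole if a number of a shift passes 41.7 or a number of a turn 7.16, either way. A call with a gripper value outside its range is refused whole. The fingers move at their own pace and stop on an object; "force" is the grip in N (left out, the last holds). Time passes only in rows, so rows that do not move let the fingers close. It gives the time, the measured TCP pose, the force, the opening and the grip force at its end, in the units of the state.
- sensors.state(): the state, without advancing time (a new reading comes with each control period).
- eyes.get_image(name): name is "side" or "top" or "wrist"; returns a dict with "pixels" (420x560x3 uint8, blue, green, red), "range_z" (420x560 float32, m along the optical axis (not along the pixel's ray), 0 where there is no reading), "camera_matrix" (3x3 intrinsics, pixels), "T" (4x4, takes a point from camera to world coordinates); the wrist camera has in their place "tool_from_camera" (4x4, takes a point from camera to tool coordinates, whose origin is the TCP and whose axes are the flange's). Camera axes: x right, y down, z forward; pixel columns grow to the right and rows downward; lengths in m; the calibration is good to about 2 mm. The wrist camera is an equidistant fisheye: a pixel r from the principal point sees the ray r / f radians off the axis. A picture is of the moment at which its call begins: read the wrist's pose just before it.
- job.hand_in(): hands the job in; it is judged then, once.
The state is a dict: "time_s": time; "joints": joint angles; "dq": joint speeds; "joint_efforts": joint torques, N m; "ee_pos": TCP position; "tcp_rot": TCP orientation; "force": force on the tool from outside, world axes, zero at the start; "moment": the same for the moment, N m; "grip_width": finger opening in m; "gripper_force": force on a finger pad.
Only numpy, scipy, OpenCV 4.12 (cv2) and the standard library are available. Lean on these libraries where they do the work, as an engineer would, in place of code of your own. Each camera call takes 0.05 s, during which the arm holds its last target. There are 200 camera calls.

## Working session

There is one attempt and no reset: what is moved stays moved. The work goes in short steps, Python scripts to look and compute and a tool call to move; the robot and the scene stay as the last step left them, time stands still between calls to the robot, and variables do not carry over. Pictures are saved under pics/ and viewed, at most 10 in all, crops included, and the job is handed in when it is done.

Besides the shell and the picture viewer there is one more tool, called after ">>>" by a JSON object that holds its "op" and its "data", one argument or row to a line. send_rows: Moves the arm, as the interface text tells. Its arguments: {"type":"object","properties":{"steps":{"type":"array","items":{"type":"array","items":{"type":"number"}}},"force":{"type":"number"}},"required":["steps"]}

```bash
ls; mkdir -p pics
cat > h.py <<'E'
import numpy as np, cv2
from plant import sensors, eyes, job, ctrl
def grab(n):
    s=sensors.state(); d=eyes.get_image(n); return s,d
def pts(d):
    K=d["camera_matrix"];T=d["T"];Z=d["range_z"]
    v,u=np.mgrid[0:Z.shape[0],0:Z.shape[1]]
    P=np.stack([(u-K[0,2])/K[0,0]*Z,(v-K[1,2])/K[1,1]*Z,Z],-1)
    W=P@np.array(T)[:3,:3].T+np.array(T)[:3,3]; W[Z==0]=np.nan; return W
E
python3 - <<'E'
from h import *
for n in("side","top"):
    s,d=grab(n); cv2.imwrite(f"pics/{n}0.png",d["pixels"]); np.save(f"pics/{n}0.npy",pts(d)); print(n,np.round(d["T"],3).tolist(),d["camera_matrix"].tolist())
print(s)
E
```

```text
pics
side [[-0.707, -0.516, 0.483, -0.084], [-0.707, 0.523, -0.477, 0.667], [-0.007, -0.679, -0.734, 1.176], [0.0, 0.0, 0.0, 1.0]] [[416.2946346322531, 0.0, 281.3847711854873], [0.0, 416.2946346322531, 207.76075953775404], [0.0, 0.0, 1.0]]
top [[-0.006, -0.99, 0.14, 0.363], [-1.0, 0.007, 0.006, -0.014], [-0.007, -0.14, -0.99, 1.532], [0.0, 0.0, 0.0, 1.0]] [[451.4156701956705, 0.0, 284.757727311342], [0.0, 451.4156701956705, 199.68685745805246], [0.0, 0.0, 1.0]]
{'time_s': 0.05, 'joints': array([-1.26859397e+00,  2.59189260e-01,  2.07852369e-02,  1.33370231e+00,
       -1.33717476e-05,  1.41822491e+00]), 'dq': array([-0.00063205, -0.00206332,  0.00221774,  0.00082945, -0.00029628,
        0.00075884]), 'joint_efforts': array([ 7.72017287e-03, -5.57247770e+01,  3.45451891e+01,  1.15047881e-02,
       -8.12579810e-05, -4.90886418e-05]), 'ee_pos': array([ 0.24152394, -0.49385414,  0.24767699]), 'tcp_rot': array([ 9.74258590e-01,  2.25432407e-01, -5.56258811e-05, -6.52671746e-04]), 'force': array([ 0.31488023, -0.16995708, -0.58218011]), 'moment': array([ 0.01855778, -0.00550853, -0.0405774 ]), 'gripper_force': 0.0, 'grip_width': 0.08505441746454087}
```

View pics/side0.png

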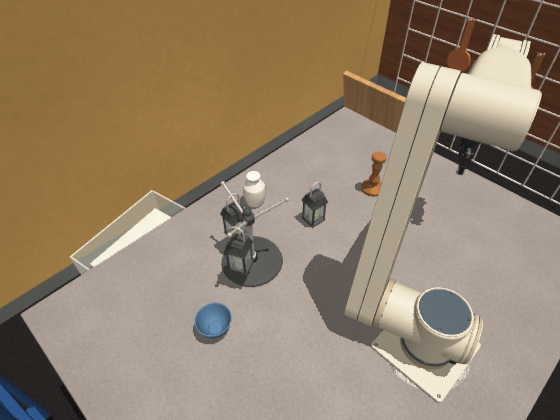

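View pics/top0.png

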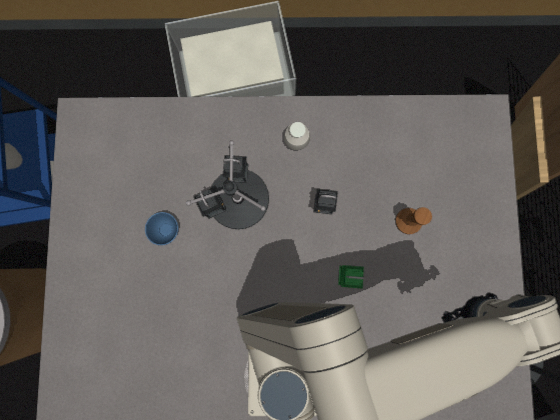

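The side view shows the stand at about (250,255) with its empty arm reaching to (287,200), and the loose lantern at (314,208). In the top view the stand foot is at (238,198), the empty arm's tip at (265,208), the lantern at (325,200), and the green decoy at (351,276).

Run:
```python
from h import *
W=np.load("pics/top0.npy"); S=np.load("pics/side0.npy")
im=cv2.imread("pics/top0.png")
def show(n,P): print(n,len(P),"med",np.round(np.nanmedian(P,0),3),"min",np.round(np.nanpercentile(P,2,axis=0),3),"max",np.round(np.nanpercentile(P,98,axis=0),3))
# foot
R=W[150:235,190:285].reshape(-1,3)
f=R[(R[:,2]>.012)&(R[:,2]<.028)]
show("foot",f); c,r=cv2.minEnclosingCircle(f[:,:2].astype(np.float32)); print(c,r)
for nm,A in(("top",W[130:240,180:290]),("side",S[170:290,200:300])):
    A=A.reshape(-1,3); h=A[(A[:,2]>.245)&(A[:,2]<.31)]
    cx=np.array(c); dd=h[:,:2]-cx; ang=np.degrees(np.arctan2(dd[:,1],dd[:,0])); rr=np.hypot(*dd.T)
    k=(rr>.05)&(rr<.14)
    print(nm,np.histogram(ang[k],bins=36,range=(-180,180))[0])
    for a in range(-180,180,10):
        q=k&(ang>=a)&(ang<a+10)
        if q.sum()>8: print(a,q.sum(),np.round(np.median(ang[q]),1),np.round([rr[q].max(),h[q,2].max()],3))
    t=h[rr<.03]; show(nm+" post top",t)
for nm,A in(("top",W[180:222,305:345]),("side",S[175:232,295:335])):
    A=A.reshape(-1,3); L=A[A[:,2]>.03]; show(nm+" lantern",L)
    q=L[L[:,2]>.145]; show(" loop",q)
    if len(q)>4:
        m=q[:,:2].mean(0); u,s,v=np.linalg.svd(q[:,:2]-m); print(m,np.degrees(np.arctan2(v[0,1],v[0,0])),s)
    q=L[(L[:,2]>.09)&(L[:,2]<.14)]; print(" roof",cv2.minAreaRect(q[:,:2].astype(np.float32)))
def box(n,A,z0): 
    A=A.reshape(-1,3); show(n,A[A[:,2]>z0])
box("vase",W[118:155,280:312],.03);box("stick",W[200:238,390:435],.02);box("bowl",W[208:246,142:182],.02);box("green",W[260:292,335:368],.03)
```

```text
foot 1383 med [0.567 0.136 0.016] min [0.493 0.065 0.012] max [0.657 0.226 0.025]
(0.5798259973526001, 0.1438259482383728) 0.11331120878458023
top [ 0  0  0  0  1 70  0  0  0  0  0  0  0  0  0  0  4 29 80 11  0  0  0  0
  0  0  0  5 52 64  9  0  0  0  0  0]
-130 70 -125.8 [0.114 0.293]
-10 29 -1.0 [0.129 0.295]
0 80 2.3 [0.132 0.297]
10 11 14.5 [0.085 0.266]
100 52 107.7 [0.132 0.288]
110 64 111.6 [0.133 0.297]
120 9 123.5 [0.09  0.267]
top post top 75 med [0.583 0.152 0.262] min [0.573 0.142 0.251] max [0.596 0.167 0.268]
side [ 0  0  0  0  3 71  3  0  0  0  0  0  0  0  0  0  7 30 69 13  0  0  0  0
  0  0  0 11 23 53 15  0  0  0  0  0]
-130 71 -126.3 [0.116 0.293]
-10 30 -1.0 [0.127 0.293]
0 69 2.3 [0.127 0.293]
10 13 14.7 [0.087 0.269]
90 11 97.0 [0.094 0.265]
100 23 108.3 [0.128 0.292]
110 53 112.5 [0.132 0.295]
120 15 124.3 [0.091 0.269]
side post top 72 med [0.581 0.156 0.261] min [0.565 0.131 0.247] max [0.595 0.165 0.268]
top lantern 460 med [ 0.559 -0.134  0.127] min [ 0.531 -0.169  0.037] max [ 0.596 -0.103  0.187]
 loop 36 med [ 0.565 -0.135  0.183] min [ 0.56  -0.159  0.15
[... 231 characters left out ...]
d [ 0.552 -0.122  0.108] min [ 0.531 -0.165  0.033] max [ 0.595 -0.106  0.185]
 loop 42 med [ 0.566 -0.13   0.177] min [ 0.56  -0.163  0.15 ] max [ 0.571 -0.114  0.19 ]
[ 0.56506855 -0.13483915] 82.30685966021315 [0.11154301 0.01203089]
 roof ((0.5623538494110107, -0.1380547285079956), (0.070940762758255, 0.06464613229036331), 80.08800506591797)
vase 573 med [ 0.773 -0.044  0.099] min [ 0.747 -0.084  0.049] max [ 0.812 -0.008  0.14 ]
stick 469 med [ 0.503 -0.415  0.165] min [ 0.478 -0.446  0.021] max [ 0.532 -0.396  0.174]
bowl 537 med [0.486 0.419 0.041] min [0.432 0.35  0.021] max [0.53  0.451 0.065]
green 488 med [ 0.324 -0.209  0.127] min [ 0.29  -0.245  0.095] max [ 0.355 -0.181  0.187]
```

Run:
```python
from h import *
from scipy.optimize import least_squares
for n,sl in(("top",np.s_[130:240,180:290]),("side",np.s_[170:290,200:300])):
    A=np.load(f"pics/{n}0.npy")[sl].reshape(-1,3); A=A[(A[:,2]>.235)&(A[:,2]<.31)]
    c0=np.array([.581,.149])
    def res(p,full=False):
        d=A[:,:2]-p[:2]; r=np.hypot(*d.T); a=np.arctan2(d[:,1],d[:,0])-p[2]
        a=(a+np.pi/3)%(2*np.pi/3)-np.pi/3
        e=np.where((r>.045)&(r<.15),r*np.sin(a),0)
        # keep rod points only: height matches slope
        zr=.225+(r-.018)*.577
        return np.where(abs(A[:,2]-zr)<.014,e,0)
    f=least_squares(res,[*c0,np.radians(-126)],loss="soft_l1",f_scale=.003,x_scale=[.01,.01,.1])
    print(n,np.round(f.x[:2],4),np.degrees(f.x[2]),np.sqrt(np.mean(f.fun**2)))
print(ctrl.tips_ahead,[x for x in dir(ctrl) if x[0]!='_'])
```

```text
top [0.5844 0.1537] -124.5583017518925 0.005452420484750964
side [0.5831 0.1528] -124.3649110609021 0.006597760680801302
0.017 ['IKError', 'tips_ahead']
```

>>> {"op": "send_rows", "data": {
  "steps": [
    [0,0,7,0,0,30,-1],
    [0,0,7,9.5,15,20,-1],
    [0,0,7,9.5,20,20,-1],
    [0,0,7,9.5,20,20,-1],
    [0,0,7,9.5,20,10,-1],
    [0,0,7,9.5,20,0,-1],
    [0,0,7,9.5,20,0,-1],
    [0,0,7,9.5,20,0,-1],
    [0,0,7,9.5,20,0,-1],
    [0,0,7,9.5,20,0,-1],
    [0,0,7,9.5,20,0,-1],
    [0,0,7,9.5,20,0,-1]
  ]
}}

```text
time_s: 1.1
ee_pos: [0.3463, -0.278, 0.3481]
tcp_rot: [0.571, 0.821, 0.0, -0.0]
force: [0.4, 1.1, 0.5]
grip_width: 0.0854
gripper_force: 0.0
```

>>> {"op": "send_rows", "data": {
  "steps": [
    [0,0,7,9.5,20,0,-1],
    [0,0,7,9.5,20,0,-1],
    [0,0,7,9.5,20,0,-1],
    [0,0,7,9.5,20,0,-1],
    [0,0,7,9.5,20,0,-1],
    [0,0,7,9.5,20,0,-1],
    [0,0,7,9.5,20,0,-1],
    [0,0,7,9.5,20,0,-1],
    [0,0,7,9.5,20,0,-1],
    [0,0,7,9.5,20,0,-1],
    [0,0,7,9.5,20,0,-1],
    [0,0,7,9.5,20,0,-1]
  ]
}}

```text
time_s: 2.1
ee_pos: [0.4603, -0.038, 0.3481]
tcp_rot: [-0.125, 0.992, 0.0, -0.0]
force: [0.5, -1.1, 0.2]
grip_width: 0.0856
gripper_force: 0.0
```

>>> {"op": "send_rows", "data": {
  "steps": [
    [0,0,7,9.5,20,0,-1],
    [0,0,7,9.5,20,0,-1],
    [0,0,7,9.5,20,0,-1],
    [0,0,7,9.5,20,0,-1],
    [0,0,7,9.5,9,0,-1],
    [0,0,0,0,0,0,-1],
    [0,0,0,0,0,0,-1]
  ]
}}

```text
time_s: 2.68
ee_pos: [0.5076, 0.0502, 0.3477]
tcp_rot: [-0.414, 0.91, 0.0, -0.001]
force: [-0.1, 0.6, -0.2]
grip_width: 0.0854
gripper_force: 0.0
```

>>> {"op": "send_rows", "data": {
  "steps": [
    [0,0,6.4,19,20,0,-1],
    [0,0,0,0,0,-20,-1],
    [0,0,0,0,0,-20,-1],
    [0,0,0,0,0,-20,-1],
    [0,0,0,0,0,-15,-1],
    [0,0,0,0,0,0,-1],
    [0,0,0,0,0,0,0.5],
    [0,0,0,0,0,0,0.5],
    [0,0,0,0,0,0,0.5]
  ],
  "force": 20
}}

```text
time_s: 3.43
ee_pos: [0.5269, 0.0695, 0.2746]
tcp_rot: [-0.465, 0.885, -0.001, 0.001]
force: [-0.5, -0.0, -0.5]
grip_width: 0.0515
gripper_force: 0.0
```

>>> {"op": "send_rows", "data": {
  "steps": [
    [0,0,0,0,0,0,1],
    [0,0,0,0,0,0,1],
    [0,0,0,0,0,0,1],
    [0,0,0,0,0,0,1],
    [0,0,0,0,0,0,1],
    [0,0,0,0,0,0,1]
  ],
  "force": 20
}}

```text
time_s: 3.93
ee_pos: [0.5268, 0.0698, 0.2737]
tcp_rot: [-0.465, 0.885, -0.0, 0.0]
force: [0.1, -0.5, 4.5]
grip_width: 0.008
gripper_force: 19.9
```

Run:
```python
from h import *
s,d=grab("wrist"); cv2.imwrite("pics/w1.png",d["pixels"]); print(s["ee_pos"],s["tcp_rot"],s["force"],s["grip_width"],s["gripper_force"],ctrl.tips_ahead,d["camera_matrix"],np.round(d["tool_from_camera"],3))
```

```text
[0.52679693 0.06981112 0.27371595] [-4.65202080e-01  8.85204376e-01 -3.34109568e-04  3.54986516e-04] [ 0.08521603 -0.54896272  4.45449504] 0.007998341526577081 19.941387176513672 0.017 [[325.1922621    0.         278.53881254]
 [  0.         325.1922621  213.78529803]
 [  0.           0.           1.        ]] [[ 0.    -0.957 -0.291  0.074]
 [ 1.    -0.     0.001  0.002]
 [-0.001 -0.291  0.957 -0.127]
 [ 0.     0.     0.     1.   ]]
```

View pics/w1.png

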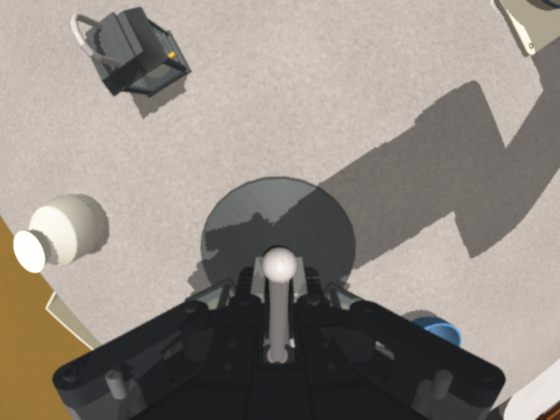

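The rod is gripped and centred, with the ball at (280,265) and the hub at about (278,355). Now I'll swing it along the arc.

>>> {"op": "send_rows", "data": {
  "steps": [
    [0,0,-5,-7,5.3,0,1],
    [0,0,-5,-6.5,5.8,0,1],
    [0,0,-5,-5.9,6.4,0,1],
    [0,0,-5,-5.4,6.9,0,1],
    [0,0,-5,-4.7,7.3,0,1],
    [0,0,-5,-4.1,7.7,0,1],
    [0,0,-5,-3.4,8,0,1],
    [0,0,-5,-2.7,8.3,0,1],
    [0,0,-5,-1.9,8.5,0,1],
    [0,0,-5,-1.2,8.6,0,1],
    [0,0,-5,-0.4,8.7,0,1],
    [0,0,-0.4,0,0.7,0,1]
  ]
}}

```text
time_s: 4.98
ee_pos: [0.4839, 0.1533, 0.2737]
tcp_rot: [0.001, 1.0, 0.0, 0.001]
force: [3.4, 1.2, 6.0]
grip_width: 0.0083
gripper_force: 19.9
```

>>> {"op": "send_rows", "data": {
  "steps": [
    [0,0,0,0,0,0,1],
    [0,0,0,0,0,0,1]
  ]
}}

```text
time_s: 5.15
ee_pos: [0.4839, 0.1523, 0.2737]
tcp_rot: [-0.002, 1.0, 0.0, 0.001]
force: [2.5, 1.6, 6.4]
grip_width: 0.0083
gripper_force: 19.9
```

```bash
cat > st.py <<'E'
from h import *
from scipy.optimize import least_squares
for n,sl in(("top",np.s_[120:245,175:295]),("side",np.s_[150:300,190:310])):
    s,d=grab(n); cv2.imwrite(f"pics/{n}_{s['time_s']:.1f}.png",d["pixels"])
    A=pts(d)[sl].reshape(-1,3); A=A[(A[:,2]>.235)&(A[:,2]<.31)&(A[:,0]>.595-.03)]
    def res(p):
        d=A[:,:2]-p[:2]; r=np.hypot(*d.T); a=np.arctan2(d[:,1],d[:,0])-p[2]
        a=(a+np.pi/3)%(2*np.pi/3)-np.pi/3
        return np.where((abs(A[:,2]-.225-(r-.018)*.577)<.014)&(r>.045)&(r<.15),r*np.sin(a),0)
    f=least_squares(res,[.584,.152,np.radians(180)],loss="soft_l1",f_scale=.003,x_scale=[.01,.01,.1])
    print(n,len(A),np.round(f.x[:2],4),np.degrees(f.x[2]))
print(s["ee_pos"],s["tcp_rot"],s["force"],s["moment"],s["grip_width"],np.round(s["joints"],2))
E
python3 st.py
```

```text
top 351 [0.5845 0.1545] 180.1181964239161
side 335 [0.5849 0.1527] 182.0934883158924
[0.48387512 0.15214713 0.27368207] [-2.03221179e-03  9.99997668e-01  3.03126952e-04  6.65284285e-04] [2.41163232 1.33638798 4.25895648] [ 0.36964828 -0.60721272  0.08549589] 0.008133041479725621 [ 0.14  0.18 -0.02  1.37  0.    0.13]
```

>>> {"op": "send_rows", "data": {
  "steps": [
    [0,0,0,0,0,0,0.6],
    [0,0,0,0,0,0,0.3],
    [0,0,0,0,0,0,-0.2],
    [0,0,0,0,0,0,-0.6],
    [0,0,0,0,0,0,-1],
    [0,0,0,0,0,25,-1],
    [0,0,0,0,0,35,-1],
    [0,0,0,0,-15,30,-1],
    [0,0,-2,10,-30,0,-1],
    [0,0,-2,10,-35,0,-1],
    [0,0,-2,10,-35,0,-1],
    [0,0,-2,10,-35,0,-1]
  ]
}}

```text
time_s: 6.25
ee_pos: [0.5235, 0.0007, 0.3635]
tcp_rot: [0.07, 0.998, -0.0, 0.0]
force: [0.3, 0.5, 0.2]
grip_width: 0.0853
gripper_force: 0.0
```

>>> {"op": "send_rows", "data": {
  "steps": [
    [0,0,0,10,-35,0,-1],
    [0,0,0,10,-35,0,-1],
    [0,0,0,10,-35,0,-1],
    [0,0,0,10,-30,0,-1],
    [0,0,0,0,-2,0,-1],
    [0,0,0,0,0,0,-1],
    [0,0,0,0,0,0,-1]
  ]
}}

```text
time_s: 6.83
ee_pos: [0.5632, -0.1349, 0.363]
tcp_rot: [0.07, 0.998, 0.0, -0.0]
force: [-0.5, 0.2, 0.6]
grip_width: 0.0854
gripper_force: 0.0
```

```bash
sed -i 's/&(A\[:,0\]>.595-.03)//' st.py; python3 st.py
python3 - <<'E'
from h import *
from scipy.spatial.transform import Rotation as Ro
s,d=grab("wrist"); cv2.imwrite("pics/w2.png",d["pixels"]); print(s["ee_pos"],s["tcp_rot"])
K=d["camera_matrix"];Z=d["range_z"];v,u=np.mgrid[0:420,0:560]
x=(u-K[0,2])/K[0,0];y=(v-K[1,2])/K[1,1];t=np.hypot(x,y)+1e-9
k=np.tan(t)/t
P=np.stack([x*k*Z,y*k*Z,Z],-1); M=d["tool_from_camera"]
P=P@M[:3,:3].T+M[:3,3]; W=P@Ro.from_quat(s["tcp_rot"]).as_matrix().T+s["ee_pos"]; W[(Z==0)]=np.nan
np.save("pics/w2.npy",W)
m=(abs(W[...,0]-.565)<.06)&(abs(W[...,1]+.136)<.06)&(W[...,2]>.03)&(W[...,2]<.2)
L=W[m]; 
q=L[L[:,2]>.172]; c=q[:,:2].mean(0); _,sv,vv=np.linalg.svd(q[:,:2]-c); print(len(q),c,np.degrees(np.arctan2(vv[0,1],vv[0,0])),np.ptp(q,axis=0),q[:,2].max())
q=L[(L[:,2]>.095)&(L[:,2]<.14)]; print(len(q),cv2.minAreaRect(q[:,:2].astype(np.float32)))
E
```

```text
top 551 [0.5843 0.1538] 180.44569203974032
side 503 [0.583  0.1539] 180.55025619944468
[ 0.5631711  -0.13424392  0.36336224] [ 6.90355271e-02  9.97614190e-01  1.41011648e-04 -6.51164495e-05] [0.31731749 0.02047313 0.43623581] [0.00992554 0.0431927  0.01007398] 0.08569140838637267 [-0.38  0.31  0.38  1.64  0.   -0.24]
[ 0.56314416 -0.13391523  0.36360863] [6.87289229e-02 9.97635362e-01 4.04964287e-05 1.35623688e-04]
291 [ 0.56329021 -0.13741271] 82.67437452845043 [0.01072141 0.04804155 0.0197643 ] 0.1918990607208719
2623 ((0.5637818574905396, -0.13793045282363892), (0.06798012554645538, 0.06791188567876816), 83.07147216796875)
```

View pics/w2.png

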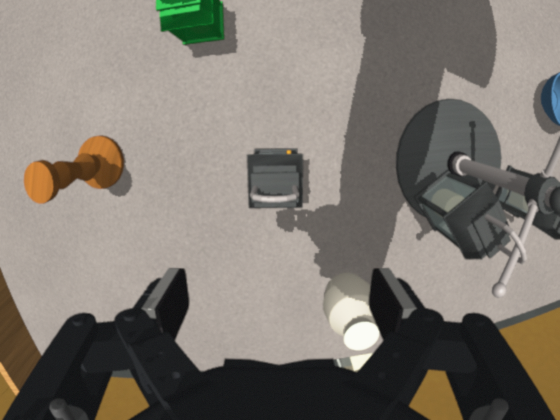

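The loop is at about (274,195) in the wrist view, measured at (0.5635,-0.137) with yaw 82.8°. The stand measures 180.5°, so it is square to the front. Next I descend and pinch the loop.

>>> {"op": "send_rows", "data": {
  "steps": [
    [0,0,0.7,0.5,-3.2,-30,-1],
    [0,0,0,0,0,-35,-1],
    [0,0,0,0,0,-35,-1],
    [0,0,0,0,0,-35,-1],
    [0,0,0,0,0,-30,-1],
    [0,0,0,0,0,-25,-1],
    [0,0,0,0,0,-16,-1],
    [0,0,0,0,0,0,-1],
    [0,0,0,0,0,0,-0.3],
    [0,0,0,0,0,0,-0.3]
  ]
}}

```text
time_s: 7.82
ee_pos: [0.5645, -0.1377, 0.1589]
tcp_rot: [0.063, 0.998, -0.0, 0.001]
force: [-0.7, -0.3, -0.6]
grip_width: 0.0639
gripper_force: 0.0
```

>>> {"op": "send_rows", "data": {
  "steps": [
    [0,0,0,0,0,0,0],
    [0,0,0,0,0,0,0.1],
    [0,0,0,0,0,0,0.2],
    [0,0,0,0,0,0,0.3],
    [0,0,0,0,0,0,0.3],
    [0,0,0,0,0,0,0.3]
  ],
  "force": 40
}}

```text
time_s: 8.32
ee_pos: [0.5647, -0.1383, 0.1593]
tcp_rot: [0.063, 0.998, -0.0, 0.002]
force: [-1.0, -0.6, 7.3]
grip_width: 0.049
gripper_force: 40.6
```

Run:
```python
from h import *
s,d=grab("wrist"); cv2.imwrite("pics/w3.png",d["pixels"]); print({k:np.round(s[k],4) for k in s})
```

```text
{'time_s': np.float64(8.3167), 'joints': array([-3.8460e-01,  3.4790e-01, -7.9600e-02,  1.1399e+00,  3.0000e-04,
       -2.5830e-01]), 'dq': array([-0.0006, -0.0011,  0.0003,  0.0001, -0.0023, -0.0005]), 'joint_efforts': array([ 4.88000e-02, -5.72243e+01,  3.08266e+01, -3.65600e-01,
       -1.88300e-01,  4.48000e-02]), 'ee_pos': array([ 0.5647, -0.1383,  0.1593]), 'tcp_rot': array([ 6.31e-02,  9.98e-01, -4.00e-04,  1.60e-03]), 'force': array([-1.0141, -0.5506,  7.3182]), 'moment': array([0.3282, 0.1558, 0.0472]), 'gripper_force': np.float64(40.5736), 'grip_width': np.float64(0.049)}
```

View pics/w3.png

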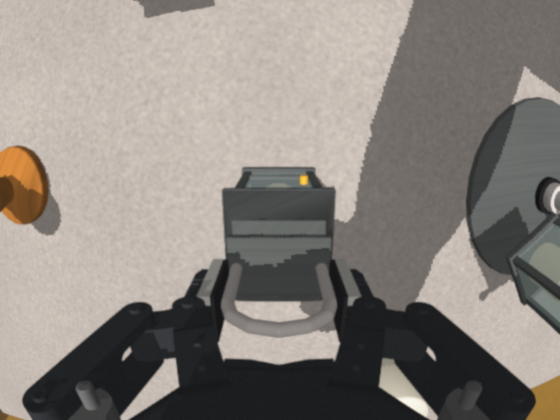

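The loop is pinched squarely across both legs, seen at x=225–335, y≈300. Next I lift and carry it to the front of the arm.

>>> {"op": "send_rows", "data": {
  "steps": [
    [0,0,0,0,0,5,0.3],
    [0,0,0,0,0,10,0.3],
    [0,0,0,0,0,18,0.3],
    [0,0,0,0,0,22,0.3],
    [0,0,0,0,0,25,0.3],
    [0,0,0,-3,0,25,0.3],
    [0,0,0,-6,3,22,0.3],
    [0,0,0,-9,6,18,0.3],
    [0,0,1,-12,10,10,0.3],
    [0,0,1,-12,14,5,0.3],
    [0,0,1,-12,18,0,0.3],
    [0,0,1,-12,20,0,0.3]
  ]
}}

```text
time_s: 9.37
ee_pos: [0.4972, -0.0669, 0.3184]
tcp_rot: [0.028, 1.0, -0.0, 0.001]
force: [0.3, 0.5, -3.5]
grip_width: 0.0486
gripper_force: 42.2
```

>>> {"op": "send_rows", "data": {
  "steps": [
    [0,0,1,-12,20,0,0.3],
    [0,0,1,-12,20,0,0.3],
    [0,0,1,-12,20,0,0.3],
    [0,0,0.2,-12,20,0,0.3],
    [0,0,0,-12,20,0,0.3],
    [0,0,0,-12,20,0,0.3],
    [0,0,0,-11,20,0,0.3],
    [0,0,0,-8,20,0,0.3],
    [0,0,0,-5,18,0,0.3],
    [0,0,0,-3,14,0,0.3],
    [0,0,0,0,10,0,0.3],
    [0,0,0,0,6,0,0.3]
  ]
}}

```text
time_s: 10.37
ee_pos: [0.3987, 0.1418, 0.318]
tcp_rot: [-0.0, 1.0, 0.0, 0.0]
force: [0.4, 0.1, -3.0]
grip_width: 0.0485
gripper_force: 42.2
```

>>> {"op": "send_rows", "data": {
  "steps": [
    [0,0,0,0,4,0,0.3],
    [0,0,0,0,0,0,0.3],
    [0,0,0,0,0,0,0.3],
    [0,0,0,0,0,0,0.3]
  ]
}}

```text
time_s: 10.7
ee_pos: [0.3991, 0.1444, 0.3172]
tcp_rot: [0.001, 1.0, -0.0, -0.0]
force: [0.2, -0.2, -3.2]
grip_width: 0.0478
gripper_force: 42.2
```

Run:
```python
from h import *
s,d=grab("side"); im=d["pixels"]; W=pts(d); np.save("pics/s4.npy",W)
cv2.imwrite("pics/s4.png",cv2.resize(im[110:290,170:390],None,fx=3,fy=3)); print({k:np.round(s[k],4) for k in s})
```

```text
{'time_s': np.float64(10.7), 'joints': array([ 1.4910e-01,  2.9300e-02, -8.2600e-02,  1.4592e+00, -2.0000e-04,
        1.5050e-01]), 'dq': array([-0.0021, -0.0008, -0.0002, -0.0007,  0.0018,  0.0021]), 'joint_efforts': array([ 3.18500e-01, -3.88195e+01,  3.63766e+01,  6.50000e-03,
        1.04000e-02,  1.90000e-03]), 'ee_pos': array([0.3991, 0.1444, 0.3172]), 'tcp_rot': array([ 7.e-04,  1.e+00, -1.e-04, -2.e-04]), 'force': array([ 0.2286, -0.1684, -3.2224]), 'moment': array([-0.0237, -0.0247, -0.0072]), 'gripper_force': np.float64(42.1544), 'grip_width': np.float64(0.0478)}
```

View pics/s4.png

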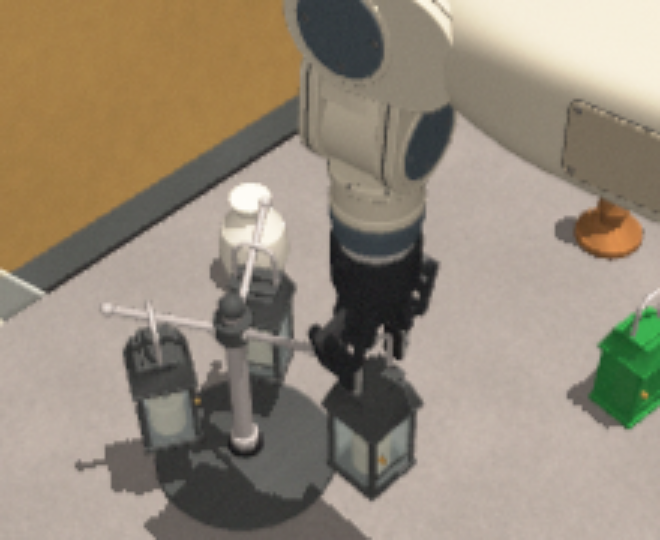

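The lantern hangs upright in the gripper, in front of the empty arm whose ball is at about (310,348). I'll centre it sideways and check the ball with the wrist camera.

>>> {"op": "send_rows", "data": {
  "steps": [
    [0,0,0,0,4,1.5,0.3],
    [0,0,0,0,4,1.5,0.3],
    [0,0,0,0,0,0,0.3],
    [0,0,0,0,0,0,0.3]
  ]
}}

```text
time_s: 11.08
ee_pos: [0.399, 0.1531, 0.3204]
tcp_rot: [0.0, 1.0, 0.0, 0.0]
force: [0.3, 0.2, -3.2]
grip_width: 0.0485
gripper_force: 42.2
```

Run:
```python
from h import *
from scipy.spatial.transform import Rotation as Ro
for n in("top","side"):
    s,d=grab(n); W=pts(d).reshape(-1,3)
    for lo,hi in((.445,.475),(.475,.51),(.51,.545)):
        q=W[(W[:,0]>lo)&(W[:,0]<hi)&(abs(W[:,1]-.152)<.02)&(W[:,2]>.23)&(W[:,2]<.30)]
        if len(q): print(n,lo,len(q),np.round(np.median(q,0),4),np.round(q.min(0),3),np.round(q.max(0),3))
s,d=grab("wrist"); cv2.imwrite("pics/w5.png",d["pixels"]); print(s["ee_pos"])
K=d["camera_matrix"];Z=d["range_z"];v,u=np.mgrid[0:420,0:560]
x=(u-K[0,2])/K[0,0];y=(v-K[1,2])/K[1,1];t=np.hypot(x,y)+1e-9;k=np.tan(t)/t
P=np.stack([x*k*Z,y*k*Z,Z],-1); M=d["tool_from_camera"]; P=P@M[:3,:3].T+M[:3,3]
W=P@Ro.from_quat(s["tcp_rot"]).as_matrix().T+s["ee_pos"]; W[Z==0]=np.nan
q=W[(W[...,0]>.44)&(W[...,0]<.48)&(abs(W[...,1]-.152)<.02)&(W[...,2]>.25)&(W[...,2]<.3)]; print(len(q), np.round(np.median(q,0),4) if len(q) else "")
q=W[(abs(W[...,0]-.4)<.03)&(abs(W[...,1]-.152)<.035)&(W[...,2]>.305)&(W[...,2]<.36)]; print(len(q),np.round(q.min(0),3),np.round(q.max(0),3))
```

```text
top 0.445 23 [0.4639 0.1526 0.2892] [0.458 0.147 0.282] [0.473 0.159 0.293]
top 0.475 39 [0.4901 0.1532 0.2744] [0.476 0.149 0.261] [0.509 0.157 0.283]
top 0.51 35 [0.5265 0.1531 0.2534] [0.511 0.149 0.236] [0.543 0.158 0.263]
side 0.475 21 [0.4933 0.1544 0.2724] [0.478 0.149 0.262] [0.508 0.156 0.28 ]
side 0.51 26 [0.5259 0.1541 0.2539] [0.511 0.149 0.242] [0.543 0.157 0.263]
[0.39887111 0.15294502 0.32025989]
387 [0.4611 0.1534 0.2885]
6905 [0.383 0.117 0.305] [0.409 0.187 0.36 ]
```

View pics/w5.png

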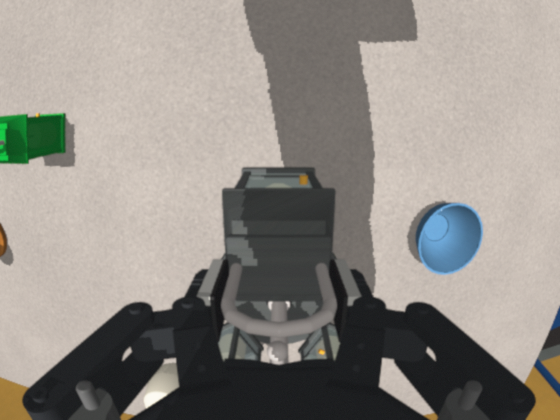

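The ball at (278,352) is centred between the legs, and the rod is straight at y=0.153. Now I thread the loop down along the rod line.

>>> {"op": "send_rows", "data": {
  "steps": [
    [0,0,0,5,0,-2.9,0.3],
    [0,0,0,8,0,-4.6,0.3],
    [0,0,0,8,0,-4.6,0.3],
    [0,0,0,8,0,-4.6,0.3],
    [0,0,0,8,0,-4.6,0.3],
    [0,0,0,8,0,-4.6,0.3],
    [0,0,0,8,0,-4.6,0.3],
    [0,0,0,8,0,-4.6,0.3],
    [0,0,0,8,0,-4.6,0.3]
  ]
}}

```text
time_s: 11.98
ee_pos: [0.4688, 0.1529, 0.2799]
tcp_rot: [0.0, 1.0, -0.0, -0.0]
force: [-0.3, -0.3, -3.7]
grip_width: 0.0482
gripper_force: 42.2
```

>>> {"op": "send_rows", "data": {
  "steps": [
    [0,0,0,8,0,-4.6,0.3],
    [0,0,0,8,0,-4.6,0.3],
    [0,0,0,8,0,-4.6,0.3],
    [0,0,0,6,0,-3.5,0.3],
    [0,0,0,5,0,-2.9,0.3],
    [0,0,0,0,0,0,0.3],
    [0,0,0,0,0,0,0.3]
  ]
}}

```text
time_s: 12.57
ee_pos: [0.5029, 0.1529, 0.2602]
tcp_rot: [0.0, 1.0, -0.0, -0.0]
force: [-0.2, -0.4, -2.9]
grip_width: 0.0485
gripper_force: 42.2
```

Run:
```python
from h import *
s,d=grab("side"); im=d["pixels"]
cv2.imwrite("pics/s6.png",cv2.resize(im[170:300,180:340],None,fx=4,fy=4)); print(s["ee_pos"],s["force"],s["moment"])
```

```text
[0.50289541 0.15289158 0.26016243] [-0.19297219 -0.4238291  -2.88251353] [ 0.00907132 -0.00449209  0.08544891]
```

View pics/s6.png

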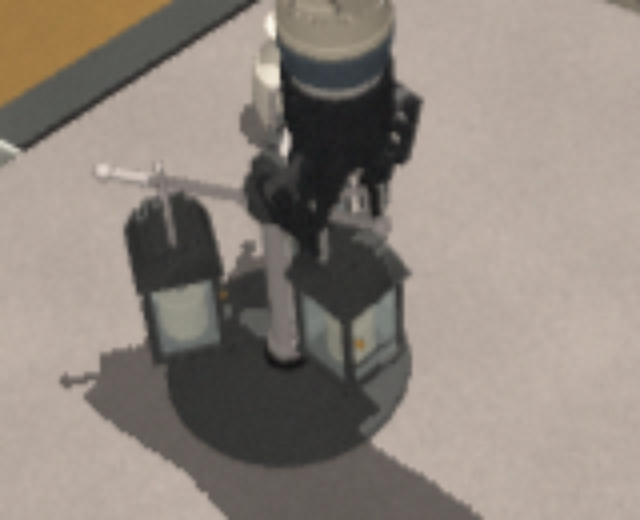

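The loop is past the ball, which shows at (380,225), with no contact force. I'll lower it gently onto the rod.

>>> {"op": "send_rows", "data": {
  "steps": [
    [0,0,0,0,0,-4,0.3],
    [0,0,0,0,0,-5,0.3],
    [0,0,0,0,0,-4,0.3],
    [0,0,0,0,0,-2,0.3],
    [0,0,0,0,0,0,0.3],
    [0,0,0,0,0,0,0.3]
  ]
}}

```text
time_s: 13.12
ee_pos: [0.5028, 0.1529, 0.2453]
tcp_rot: [0.0, 1.0, -0.0, -0.0]
force: [-0.5, -0.8, -4.4]
grip_width: 0.0481
gripper_force: 42.2
```

>>> {"op": "send_rows", "data": {
  "steps": [
    [0,0,0,0,0,-1,0.3],
    [0,0,0,0,0,-1,0.3],
    [0,0,0,0,0,0,0.3],
    [0,0,0,0,0,0,0.3]
  ]
}}

```text
time_s: 13.45
ee_pos: [0.5031, 0.1529, 0.2436]
tcp_rot: [0.0, 1.0, 0.0, 0.0]
force: [0.7, -0.3, -1.7]
grip_width: 0.0479
gripper_force: 42.5
```

>>> {"op": "send_rows", "data": {
  "steps": [
    [0,0,0,0,0,-0.5,0.3],
    [0,0,0,0,0,0,0.3],
    [0,0,0,0,0,0,0.3]
  ]
}}

```text
time_s: 13.7
ee_pos: [0.5031, 0.1529, 0.2433]
tcp_rot: [0.0, 1.0, 0.0, 0.001]
force: [0.1, -0.6, 2.3]
grip_width: 0.048
gripper_force: 42.6
```

```bash
python3 -c "
from h import *
s=sensors.state();print(s['force'],s['moment'],s['ee_pos'])"
```

```text
[ 0.09966059 -0.56496461  2.28446733] [-0.04513531 -0.08513512 -0.00626237] [0.50313568 0.1529216  0.24331204]
```

The rod now carries the lantern, so I release.

>>> {"op": "send_rows", "data": {
  "steps": [
    [0,0,0,0,0,0,-0.18],
    [0,0,0,0,0,0,-0.22],
    [0,0,0,0,0,0,-0.3],
    [0,0,0,0,0,0,-0.4],
    [0,0,0,0,0,0,-0.6],
    [0,0,0,0,0,0,-0.8],
    [0,0,0,0,0,0,-1],
    [0,0,0,0,0,0,-1],
    [0,0,0,0,0,0,-1]
  ],
  "force": 20
}}

```text
time_s: 14.45
ee_pos: [0.5029, 0.1529, 0.2429]
tcp_rot: [0.0, 1.0, 0.0, 0.0]
force: [-0.6, -0.3, -0.6]
grip_width: 0.0855
gripper_force: 0.0
```

Run:
```python
from h import *
s,d=grab("wrist"); cv2.imwrite("pics/w7.png",d["pixels"]); print(s["force"],s["grip_width"])
```

```text
[-0.63473605 -0.31408816 -0.61527778] 0.08551356350560098
```

View pics/w7.png

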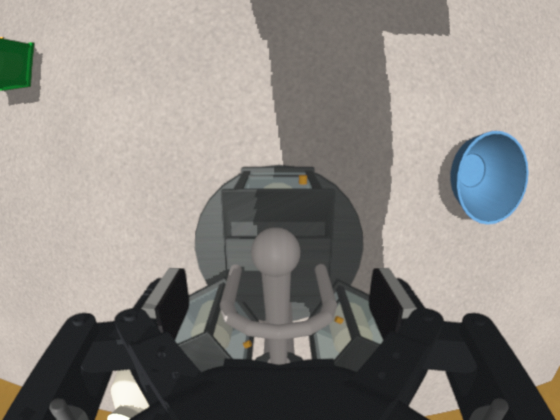

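The loop hangs on the rod with the ball at (276,250) well outside it, and the fingers are clear. I'll retreat straight up and away.

>>> {"op": "send_rows", "data": {
  "steps": [
    [0,0,0,0,0,5,-1],
    [0,0,0,0,0,12,-1],
    [0,0,0,0,0,20,-1],
    [0,0,0,0,0,25,-1],
    [0,0,0,0,0,30,-1],
    [0,0,0,0,0,30,-1],
    [0,0,0,-5,-15,20,-1],
    [0,0,0,-10,-30,0,-1],
    [0,0,0,-10,-35,0,-1],
    [0,0,0,-10,-35,0,-1],
    [0,0,0,-10,-35,0,-1],
    [0,0,0,-10,-35,0,-1]
  ]
}}

```text
time_s: 15.5
ee_pos: [0.447, -0.0333, 0.3854]
tcp_rot: [0.0, 1.0, -0.0, 0.0]
force: [0.8, -0.3, -0.2]
grip_width: 0.0852
gripper_force: 0.0
```

>>> {"op": "send_rows", "data": {
  "steps": [
    [0,0,0,0,-35,0,-1],
    [0,0,0,0,-20,0,-1],
    [0,0,0,0,0,0,-1],
    [0,0,0,0,0,0,-1],
    [0,0,0,0,0,0,-1],
    [0,0,0,0,0,0,-1],
    [0,0,0,0,0,0,-1],
    [0,0,0,0,0,0,-1],
    [0,0,0,0,0,0,-1],
    [0,0,0,0,0,0,-1],
    [0,0,0,0,0,0,-1],
    [0,0,0,0,0,0,-1]
  ]
}}

```text
time_s: 16.5
ee_pos: [0.4479, -0.087, 0.3849]
tcp_rot: [0.0, 1.0, -0.0, -0.0]
force: [-0.7, 0.6, -0.5]
grip_width: 0.0855
gripper_force: 0.0
```

```bash
python3 st.py
python3 - <<'E'
from h import *
for i in range(2):
    s,d=grab("side"); W=pts(d).reshape(-1,3)
    q=W[(abs(W[:,0]-.5)<.06)&(abs(W[:,1]-.153)<.06)&(W[:,2]>.05)&(W[:,2]<.21)]; print(len(q),q.mean(0),q.min(0),q.max(0))
im=d["pixels"]; cv2.imwrite("pics/s8.png",cv2.resize(im[160:310,170:370],None,fx=3,fy=3))
E
```

```text
top 583 [0.5843 0.1537] 180.40736281046313
side 548 [0.5831 0.1542] 180.40584513656228
[ 0.44789573 -0.08703317  0.38488565] [ 3.14372491e-04  9.99999950e-01 -1.52799859e-05 -7.72084011e-06] [ 0.26055672 -0.28231069 -0.10616581] [ 0.03624871 -0.05042696 -0.07588713] 0.0853973409551675 [-0.38  0.09  0.15  1.63 -0.   -0.38]
722 [0.48833506 0.16335673 0.15067318] [0.46813395 0.11955459 0.08265216] [0.53607638 0.18526624 0.20996907]
724 [0.48827639 0.16327596 0.15046984] [0.46836567 0.1173883  0.08395366] [0.53536412 0.18535924 0.20988709]
```

View pics/s8.png

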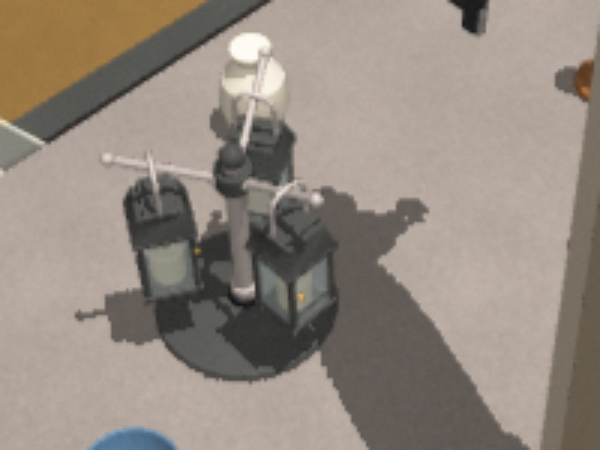

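The lantern hangs still on the empty arm, its loop at (290,187) inside the ball at (316,199). Its underside is about 83 mm above the counter and the arm points at 180.4°.

```bash
python3 -c "
from plant import job; print(job.hand_in())"
```

```text
the job is handed in; nothing more can be done
None
```

The stand is turned so the empty arm points to the front, within about half a degree, and the lantern hangs still on it well past the ball end, about 83 mm clear of the counter; the arm came near none of the vase, candlestick or bowl, and the job is handed in.

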